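# Load a slide tray onto the carriage pins of a slide scanner

### The arm

A 6-joint arm with a two-finger parallel gripper is mounted at the origin on the work surface. World frame = base frame: x ahead of the robot, y to its left, z up, the work surface at z = 0. Lengths are in m, angles in rad, forces in N, time in s.
With the tool pointing down it reaches from about 0.35 to 0.775 m from the base axis. Payload 5.5 kg.
Tool frame: the origin (TCP) lies on the centre line of the jaws, within the pads' length; the fingertips stand ahead of it and the grasp point (between the pads) is the TCP (r.tip_extent is the z of the fingertips in the tool frame, in m); z points along the fingers, y is the line along which they close (so a half turn about z gives the same grasp; the last joint's range is limited). The gripper opens to 85 mm and grips with 20 to 120 N. Pads are 22 mm wide; open, the fingers measure 114 mm over their backs; the gripper's body (76 mm by 85 mm) begins 54 mm behind the grasp point. The pads swing forward as they close: fully open they stand 13 mm farther back than shut.
Start: joints at [1.056, 0.313, 0.046, 1.304, 0, 1.431], TCP at [0.211, 0.535, 0.25] pointing down, gripper open.
Joint ranges: [-2.76, 2.76], [-0.86, 1.69], [-1.03, 1.26], [-2.2, 2.34], [-1.47, 1.5], [-3.14, 3.14]. Speed limits (rad/s): [2.57, 2.57, 3.14, 3.14, 3.14, 3.14].

### API

Orientations are given as a unit quaternion [w, x, y, z].
In Python, from plant import r gives the robot as it stands.
- The arm moves only by the shell command python3 -m jog 'ROWS'. ROWS is a JSON object of lists of equal length, an entry for each row: "jaw": the finger opening in cm, from 0 to 8.54; "xyz": the shift along the tool's x, y, z in cm, a list of three; "turn": the turn about the tool's z in units of 8 degrees (1.0 is 8 degrees). In form: {"jaw": [jaw, ...], "xyz": [[dx, dy, dz], ...], "turn": [turn, ...]}. A call has 1 to 10 rows; each row shifts and turns the commanded pose from where the row before left it, along the tool's axes as they then stand; what a row does not reach is not made up. A row lasts 1/8 s, in which the tool goes at most 62.5 mm and 10.7 degrees, less where a joint would pass 70% of its speed; a pose out of reach is approached as far as the arm can. A call with a gripper value outside its range is refused whole. The fingers move at their own pace and stop on an object; the grip force is fixed at half the most. Time passes only in rows, so rows that do not move let the fingers close. It gives the time, the measured TCP pose, the force, the opening and the grip force at its end, in the units of the state.
- r.observe(): the state, without advancing time (a new reading comes with each control period).
- r.grab_frame(name): name is "scene" or "side" or "wrist"; returns the picture (400x640x3 uint8, blue, green, red); there is no depth.
- r.camera_params(name): a dict with "fovy" (degrees; the focal length in pixels is half the picture's height over the tangent of half this angle, whatever the lens; pixels are square), "cx", "cy" (the principal point, pixels), "T" (4x4, takes a point from camera to world coordinates); the wrist camera has in their place "hand_eye" (4x4, takes a point from camera to tool coordinates, whose origin is the TCP and whose axes are the flange's). Camera axes: x right, y down, z forward; pixel columns grow to the right and rows downward; lengths in m; the calibration is good to about 2 mm. A picture is of the moment at which its call begins: read the wrist's pose just before it. camera_params takes no time and is no camera call.
- r.close_job(): hands the job in; it is judged then, once.
The state is a dict: "time_s": time; "q": joint angles; "qd": joint speeds; "joint_efforts": joint torques, N m; "tcp_pos": TCP position; "ee_rot": TCP orientation; "force": force on the tool from outside, world axes, zero at the start; "torque": the same for the moment, N m; "grip_width": finger opening in m; "grasp_force": force on a finger pad.
Only numpy, scipy, OpenCV 4.12 (cv2) and the standard library are available. Lean on these libraries where they do the work, as an engineer would, in place of code of your own. Each camera call takes 0.05 s, during which the arm holds its last target. There are 200 camera calls.

### The job

Pick up the four-slide tray by its lift tab, hang it by its two end holes on the two locating pins of the scanner's drawn-out loading carriage, and press it down past the spring rollers until it lies fully home and flat on the carriage; then let go and push the carriage fully into the scanner. Keep the tray level and feel your way gently, since it carries glass, and leave the other things on the bench where they are.

Things in the scene. Friction and masses are not known exactly. Their poses are not given: they have to be found in the camera images.
- tray: Dark metal slide tray on the bench, 200 to 325 g: plate 92 mm (its x) by 170 mm (its y) by 5 mm, four glass slides clipped on top (glass to 6.2 mm, clips to 8 mm above the underside, from 12 mm either side of the tab outward). Origin: centre of the underside, z up. It may go on the pins either way round; it starts turned up to 1 rad from square with the scanner.
- tray_tab (a point): Top middle of the tray's upright lift tab, 39 mm above the underside at the tray's centre. The tab is 44 mm long (tray x) and 10 mm thick (tray y) and rises from the plate: grasp it across its thickness, fingers closing along the tray's y, finger tips just above the glass.
- tray_hole_a (a point): Top centre of one of the tray's two round through holes, 10 mm diameter, at y = +74 mm, x = 0 in the tray's frame.
- tray_hole_b (a point): Top centre of the other hole, 10 mm diameter, at y = -74 mm, x = 0 in the tray's frame.
- scanner: Off-white slide scanner fixed to the bench, 280 mm wide, 340 deep, 234 tall, stepped: above 134 mm its front is set back 70 mm. Origin: at bench height under the middle of its front face; x points into the machine, y along the face, z up. The loading carriage slides out of its mouth along -x: a flat dark deck 222 mm wide, top 60 mm above the bench, ended by an upright front panel.
- scan_mouth (a point): Middle of the front face at deck height. The mouth is 236 mm wide, 45 to 118 mm above the bench. At start the carriage is drawn out 115 to 170 mm from shut; how far is not measured and must be felt or seen. It slides under about 6 to 7 N, stays where left, end stops at shut and 175 mm. Shut, the panel's inner side is 0.5 mm outside the face.
- scan_home (a point): Where the tray's origin ends up: on the deck midway between the pins, carriage shut; 50 mm inside the face (so on the drawn-out carriage it is that much further to -x). The two steel pins stand at y +74 and -74 mm of this point: 8 mm diameter, 18 mm tall, the last 4.5 mm tapering to a 3 mm tip. Tray edge to panel inner side when on the pins: 4.5 mm.
- scan_top (a point): Middle of the scanner's top, 170 mm behind the face, 236 mm up. Front panel: 14 mm thick, 250 wide, 42 to 122 mm above the bench. Spring rollers at y +89 and -89 mm, on the line of the pins (12 mm diameter, axis 9 mm above the deck), overhang the tray's ends by 1.6 mm: the tray first rests on them 13 mm above the deck, passes them at a push of about 7 to 12 N, and is then held flat.
- specimen_jar: Bystander: clear specimen jar, 44 mm diameter, red lid, 66 mm tall; origin: centre of its underside.
- oil_bottle: Bystander: small amber bottle, 30 mm diameter, 66 mm tall; origin: centre of its underside.
- slide_box: Bystander: flat grey and white slide box, 87 by 107 by 33 mm; origin: centre of its underside.
- pen_pot: Bystander: square blue pen pot, 75 mm wide, 85 mm tall, pens up to about 140 mm; origin: centre of its underside.
- marker: Bystander: marker pen lying on the bench, 130 mm long, 13 mm thick; origin: below its middle, x along it.
- forceps: Bystander: steel forceps lying flat, 140 mm long, 15 mm wide, 5 mm thick; origin: under the middle.
- staining_jar: Bystander: square lidded glass staining jar, 58 mm wide, 107 mm tall; origin: centre of its underside.
Mind the look-alikes: they are no part of the job. What is shaped like the tray but purple is not meant.

How it is judged:
On the way:
1. the tray lies flat and fully home on the pins of the carriage while the carriage is still drawn out (z of tray in the frame of scanner between 0.0575 and 0.062 m and angle between tray's own z axis and vertical below 0.025 rad and angle between the y axis of tray and the y axis of scanner, either way round below 0.04 rad and y of tray in the frame of scanner between -0.003 and 0.003 m and x of tray in the frame of scanner below -0.03 m), for 0.2 s.
At the end, for the whole second after the job is handed in: The tray lies flat on the carriage on both pins (height within 2 mm of 60 mm above the bench, within 3 mm sideways, level within 0.025 rad, square within 0.04 rad), at rest, and the carriage is shut: the tray's origin is 45 to 55 mm inside the scanner's face (z of tray in the frame of scanner between 0.0575 and 0.062 m and angle between tray's own z axis and vertical below 0.025 rad and angle between the y axis of tray and the y axis of scanner, either way round below 0.04 rad and y of tray in the frame of scanner between -0.003 and 0.003 m and x of tray in the frame of scanner between 0.045 and 0.055 m and linear speed of tray below 0.01 m/s); the robot touches nothing.
It fails at once if the tray is forced: more than 60 N of contact in all between the tray and the scanner with its carriage (the glass would crack) (contact force between tray and scanner above 60 N).
It fails at once if the tray is tipped more than 0.35 rad from level (angle between tray's own z axis and vertical above 0.35 rad).
It fails at once if a bystander (jar, bottle, box, pot, marker or forceps) is moved more than 30 mm (distance of any of specimen_jar, oil_bottle, slide_box, pen_pot, marker, forceps, staining_jar from where it was at the start of the episode above 0.03 m).
It also fails if it takes over 64 s, if anything falls off the work surface, if the arm or the gripper's body presses on something with over 40 N, if the wrist force passes 120 N, or if a joint passes its speed limit or range.

## Working session

There is one attempt and no reset: what is moved stays moved. The work goes in short steps, Python scripts to look and compute and a shell command to move; the robot and the scene stay as the last step left them, time stands still between calls to the robot, and variables do not carry over. Pictures are saved under pics/ and viewed, at most 12 in all, crops included, and the job is handed in when it is done.

```bash
ls; mkdir -p pics; python3 - <<'E'
from plant import r
import cv2,numpy as np
np.set_printoptions(precision=4,suppress=True)
print(r.observe(), r.tip_extent)
for n in("scene","side","wrist"):
    cv2.imwrite(f"pics/{n}0.png",r.grab_frame(n)); print(n,r.camera_params(n))
E
```

```text
pics
{'time_s': 0.0, 'q': array([1.0564, 0.314 , 0.0449, 1.3036, 0.    , 1.4312]), 'qd': array([ 0.0007,  0.0012,  0.0001,  0.0025,  0.0002, -0.0015]), 'joint_efforts': array([  0.0017, -48.0622,  29.8537,   0.0191,   0.0002,   0.    ]), 'tcp_pos': array([0.2103, 0.5347, 0.2494]), 'ee_rot': array([-0.0003,  0.1863,  0.9825, -0.0009]), 'force': array([0.2893, 0.4318, 0.3642]), 'torque': array([ 0.0228,  0.0107, -0.023 ]), 'grasp_force': 0.0, 'grip_width': 0.08552970307632535} 0.019
scene {'fovy': 47.60502304309707, 'cx': 316.547193409889, 'cy': 204.83819340426425, 'T': array([[-0.8186,  0.437 , -0.3727,  0.9391],
       [ 0.5743,  0.6135, -0.542 ,  0.5752],
       [-0.0082, -0.6577, -0.7532,  1.0698],
       [ 0.    ,  0.    ,  0.    ,  1.    ]])}
side {'fovy': 44.58941808050617, 'cx': 316.20693979082165, 'cy': 194.62795896086132, 'T': array([[ 0.9968, -0.0229,  0.0762,  0.3747],
       [-0.076 , -0.5569,  0.8271, -1.3495],
       [ 0.0234, -0.8303, -0.5568,  1.0124],
       [ 0.    ,  0.    ,  0.    ,  1.    ]])}
wrist {'fovy': 70.91486151193253, 'cx': 316.57166299327326, 'cy': 199.61469897638983, 'hand_eye': array([[-0.0001, -0.9541, -0.2996,  0.0768],
       [ 1.    ,  0.0002, -0.001 ,  0.0011],
       [ 0.001 , -0.2996,  0.9541, -0.1239],
       [ 0.    ,  0.    ,  0.    ,  1.    ]])}
```

View pics/scene0.png

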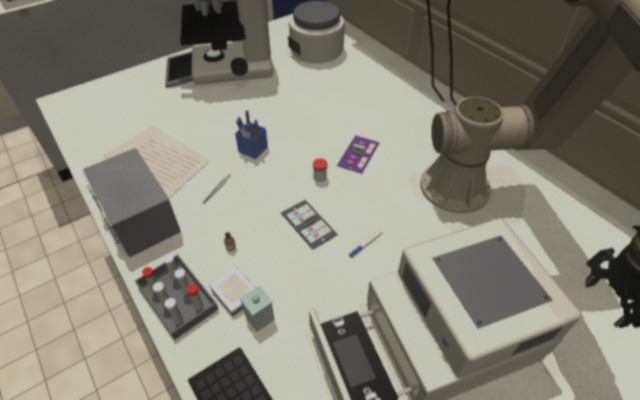

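View pics/side0.png

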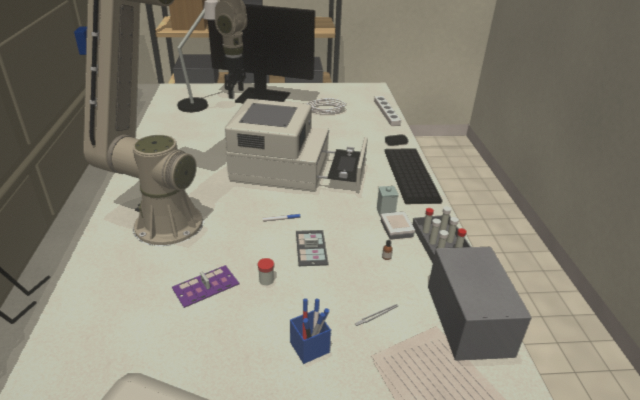

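Scene: tray around (308,223), purple decoy at (358,153), scanner at lower right, with the carriage drawn out (deck about (360,360), panel about (335,360)). Side: tray around (311,247), scanner around (280,140), carriage around (345,165).

```bash
cat > h.py <<'E'
from plant import r
import cv2,numpy as np
from scipy.spatial.transform import Rotation as R
np.set_printoptions(precision=4,suppress=True)
def cam(n,o=None):
    p=r.camera_params(n); f=200/np.tan(np.radians(p["fovy"])/2)
    if n=="wrist":
        o=o or r.observe(); W=np.eye(4); W[:3,:3]=R.from_quat(np.roll(o["ee_rot"],-1)).as_matrix(); W[:3,3]=o["tcp_pos"]; T=W@p["hand_eye"]
    else: T=p["T"]
    return T,f,p["cx"],p["cy"]
def cast(c,px,z):
    T,f,cx,cy=c; px=np.atleast_2d(px).astype(float)
    d=np.c_[(px[:,0]-cx)/f,(px[:,1]-cy)/f,np.ones(len(px))]@T[:3,:3].T
    return T[:3,3]+d*((z-T[2,3])/d[:,2])[:,None]
def proj(c,P):
    T,f,cx,cy=c; q=(np.atleast_2d(P)-T[:3,3])@T[:3,:3]
    return np.c_[q[:,0]/q[:,2]*f+cx,q[:,1]/q[:,2]*f+cy]
def tri(c1,p1,c2,p2):
    A=[];b=[]
    for (T,f,cx,cy),p in((c1,p1),(c2,p2)):
        d=T[:3,:3]@[(p[0]-cx)/f,(p[1]-cy)/f,1];d/=np.linalg.norm(d);M=np.eye(3)-np.outer(d,d);A.append(M);b.append(M@T[:3,3])
    return np.linalg.lstsq(np.vstack(A),np.hstack(b),rcond=None)[0]
E
python3 - <<'E'
from h import *
for n,c0 in(("scene",(308,223)),("side",(311,247))):
    im=cv2.imread(f"pics/{n}0.png"); c=cam(n); print(n,cast(c,c0,0.005))
    m=((im.max(2)<110)).astype(np.uint8); w=np.zeros_like(m); w[c0[1]-32:c0[1]+32,c0[0]-36:c0[0]+36]=1
    cs,_=cv2.findContours(cv2.morphologyEx(m*w,cv2.MORPH_CLOSE,np.ones((5,5))),0,2)
    k=max(cs,key=cv2.contourArea); P=cast(c,cv2.convexHull(k)[:,0],0.005)[:,:2]
    print(cv2.boundingRect(k),cv2.minAreaRect((P*1000).astype(np.float32)))
s=cv2.imread("pics/scene0.png");d=cv2.imread("pics/side0.png")
a=cv2.resize(s[290:400,300:440],None,fx=5.7,fy=5.4); 
cv2.imwrite("pics/c1.png",a)
cv2.imwrite("pics/c2.png",cv2.resize(d[90:200,220:380],None,fx=5,fy=5,interpolation=cv2.INTER_CUBIC))
E
```

```text
scene [[ 0.475  -0.1465  0.005 ]]
(282, 201, 54, 48) ((475.5850830078125, -145.05401611328125), (87.54522705078125, 167.7726593017578), 0.466452956199646)
side [[ 0.473  -0.1521  0.005 ]]
(296, 231, 32, 35) ((472.4302978515625, -153.0084228515625), (89.06246185302734, 170.0755157470703), 0.36477726697921753)
```

View pics/c2.png

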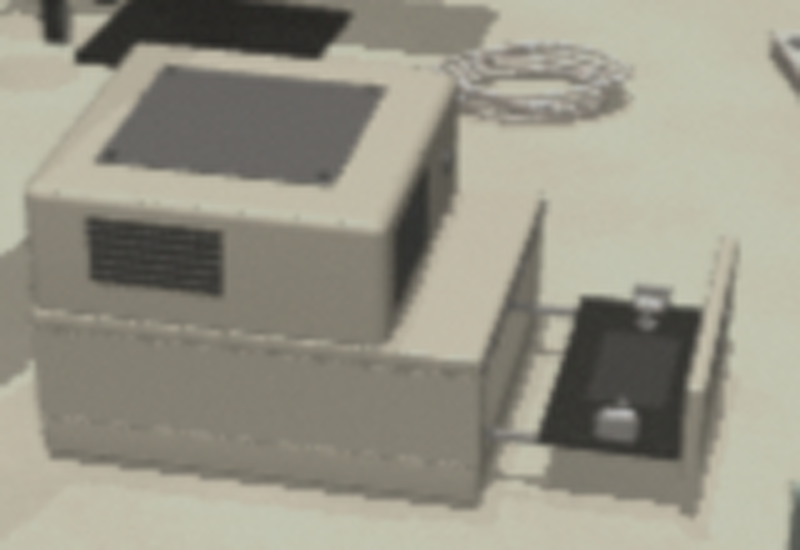

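Crop of side: front face top edge from (482,362) to (543,200), panel top from (697,390) to (735,237), pins and rollers near (648,310) and (617,415) in crop pixels (scale 5, offset (220,90)).

```bash
python3 - <<'E'
from h import *
c=cam("side"); f=lambda L:[(x/5+220-.4,y/5+90-.4) for x,y in L]
print(cast(c,f([(482,362),(543,200)]),.134)); print(cast(c,f([(32,195),(385,232),(455,80),(140,48)]),.234))
print(cast(c,f([(697,390),(735,237)]),.122)); print(cast(c,f([(583,298),(541,440),(678,458),(702,310)]),.06))
E
```

```text
[[0.5101 0.1651 0.134 ]
 [0.5792 0.4237 0.134 ]]
[[0.1925 0.2402 0.234 ]
 [0.4407 0.1752 0.234 ]
 [0.5069 0.4347 0.234 ]
 [0.2582 0.5035 0.234 ]]
[[0.6633 0.1403 0.122 ]
 [0.7295 0.3774 0.122 ]]
[[0.6119 0.3936 0.06  ]
 [0.5565 0.1762 0.06  ]
 [0.6548 0.1474 0.06  ]
 [0.7064 0.3702 0.06  ]]
```

View pics/wrist0.png

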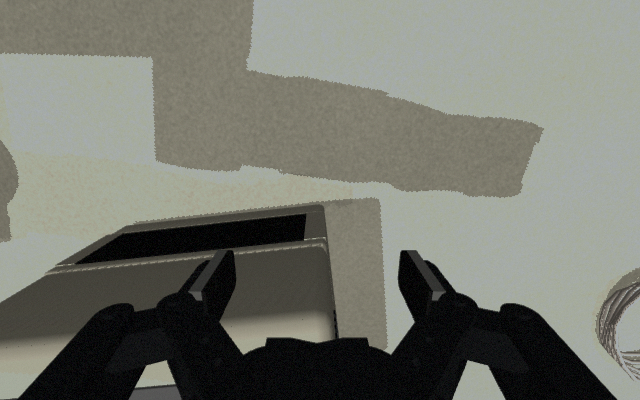

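View pics/c1.png

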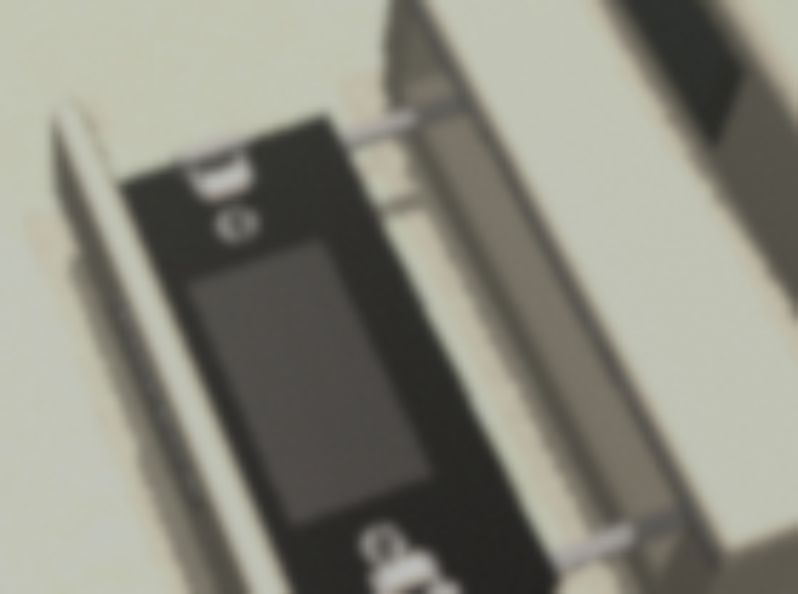

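```bash
python3 -m jog '{"jaw":[8.5,8.5,8.5,8.5,8.5,8.5,8.5,8.5,8.5,8.5],"xyz":[[0,0,-4],[0,0,-4],[0,0,-3],[-4,-3,0],[-4,-4,0],[-4,-4,0],[-3,-5,0],[-3,-5,0],[-2,-5.5,0],[-2,-5.5,0]],"turn":[-0.9,-0.9,-0.94,0,0,0,0,0,0,0]}'; python3 -m jog '{"jaw":[8.5,8.5,8.5,8.5,8.5,8.5,8.5,8.5,8.5],"xyz":[[-2,-5.5,0],[-1,-6,0],[-1,-6,0],[0,-6,0],[0,-6,2],[0,-5,3],[0,-2,4],[0,0,1],[0,0,0]],"turn":[0,0,0,0,0,0,0,0,0]}'
python3 - <<'E'
from h import *
o=r.observe(); im=r.grab_frame("wrist"); np.save("w1.npy",o,allow_pickle=True); cv2.imwrite("pics/w1.png",im); print(o["tcp_pos"],o["ee_rot"])
E
```

```text
time_s: 1.4
tcp_pos: [0.4334, 0.215, 0.36]
ee_rot: [-0.0, -0.004, 1.0, -0.0]
force: [1.2, -0.3, 0.6]
grip_width: 0.0849
grasp_force: 0.0
time_s: 2.52
tcp_pos: [0.4754, -0.1465, 0.2603]
ee_rot: [-0.001, -0.004, 1.0, 0.001]
force: [-0.5, 0.5, 1.0]
grip_width: 0.0851
grasp_force: 0.0
[ 0.4754 -0.1465  0.2603] [-0.0007 -0.004   1.      0.0006]
```

View pics/w1.png

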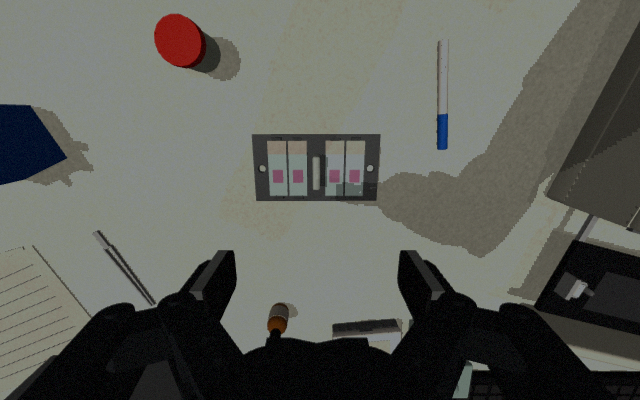

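The wrist view shows the tray at (252–380, 134–201), with holes at (263,168) and (370,168) and the tab at (316,173), almost square with the image.

```bash
python3 - <<'E'
from h import *
o=np.load("w1.npy",allow_pickle=True).item(); c=cam("wrist",o); im=cv2.imread("pics/w1.png"); g=cv2.cvtColor(im,cv2.COLOR_BGR2GRAY)
P=[]
for u,v in((263,168),(370,168)):
    s=g[v-5:v+6,u-5:u+6].astype(float); s=np.clip(s-100,0,None); Y,X=np.mgrid[v-5:v+6,u-5:u+6]; px=((X*s).sum()/s.sum(),(Y*s).sum()/s.sum()); P.append(cast(c,px,.0025)[0]); print(px)
P=np.array(P); d=P[0]-P[1]; print(P,np.linalg.norm(d),P.mean(0),np.degrees(np.arctan2(d[1],d[0])))
m=(g<80).astype(np.uint8); m[:120]=0;m[210:]=0;m[:,:240]=0;m[:,400:]=0
k=max(cv2.findContours(cv2.morphologyEx(m,3,np.ones((9,9))),0,2)[0],key=cv2.contourArea); print(cv2.minAreaRect((cast(c,k[:,0],.005)[:,:2]*1000).astype(np.float32)))
print("tab",cast(c,(316.5,157),.039),cast(c,(316.5,190),.039))
M=R.from_quat(np.roll(o["ee_rot"],-1)).as_matrix(); print("tool y deg",np.degrees(np.arctan2(M[1,1],M[0,1])))
E
```

```text
(np.float64(262.40942928039703), np.float64(167.88957816377172))
(np.float64(369.5487179487179), np.float64(167.7630769230769))
[[ 0.4733 -0.22    0.0025]
 [ 0.4719 -0.0726  0.0025]] 0.1473876435964047 [ 0.4726 -0.1463  0.0025] -89.4828261540689
((472.5820617675781, -146.31814575195312), (91.21964263916016, 170.38536071777344), 0.44891080260276794)
tab [[ 0.4521 -0.1457  0.039 ]] [[ 0.4942 -0.1454  0.039 ]]
tool y deg 90.45447221970414
```

```bash
python3 -m jog '{"jaw":[8,6,5,4,3.5,3.5,3.5,3.5],"xyz":[[0.28,0,5],[0,0,5],[0,0,5],[0,0,3],[0,0,2],[0,0,1.5],[0,0,1.5],[0,0,0]],"turn":[0,0,0,0,0,0,0,0]}'
```

```text
time_s: 3.58
tcp_pos: [0.4728, -0.1467, 0.0301]
ee_rot: [-0.0, -0.004, 1.0, 0.0]
force: [0.4, -0.1, 0.5]
grip_width: 0.0349
grasp_force: 0.0
```

```bash
python3 -m jog '{"jaw":[2,1,0,0,0,0,0,0],"xyz":[[0,0,0],[0,0,0],[0,0,0],[0,0,0],[0,0,0],[0,0,0],[0,0,0],[0,0,0]],"turn":[0,0,0,0,0,0,0,0]}'
```

```text
time_s: 4.58
tcp_pos: [0.4736, -0.1473, 0.0314]
ee_rot: [0.001, -0.004, 1.0, -0.0]
force: [-1.1, 0.3, 6.1]
grip_width: 0.0092
grasp_force: 59.9
```

```bash
python3 -m jog '{"jaw":[0,0,0,0,0,0,0,0,0,0],"xyz":[[0,0,-1],[0,0,-2],[0,0,-3],[0,0,-4],[0,0,-4],[0,0,-4],[-2,2,-4],[-3,3,-3],[-3,4,-1],[-3,4,0]],"turn":[0,0,0,0,0,0,0,0,0,0]}'; python3 -m jog '{"jaw":[0,0,0,0],"xyz":[[-2.5,2.5,0],[-1.3,1.2,0],[0,0,0],[0,0,0]],"turn":[0,0,0,0]}'
python3 - <<'E'
from h import *
o=r.observe(); im=r.grab_frame("wrist"); np.save("w2.npy",o,allow_pickle=True); cv2.imwrite("pics/w2.png",im); print(o["tcp_pos"],o["ee_rot"],o["force"])
E
```

```text
time_s: 5.82
tcp_pos: [0.5831, -0.0155, 0.2921]
ee_rot: [0.001, -0.003, 1.0, -0.0]
force: [0.6, -0.1, -2.5]
grip_width: 0.0089
grasp_force: 58.8
time_s: 6.32
tcp_pos: [0.6191, 0.0206, 0.2903]
ee_rot: [-0.001, -0.004, 1.0, -0.0]
force: [-0.3, 0.3, -2.5]
grip_width: 0.0091
grasp_force: 58.8
[0.6191 0.0206 0.2903] [-0.0006 -0.0037  1.     -0.0001] [-0.2757  0.283  -2.5288]
```

View pics/w2.png

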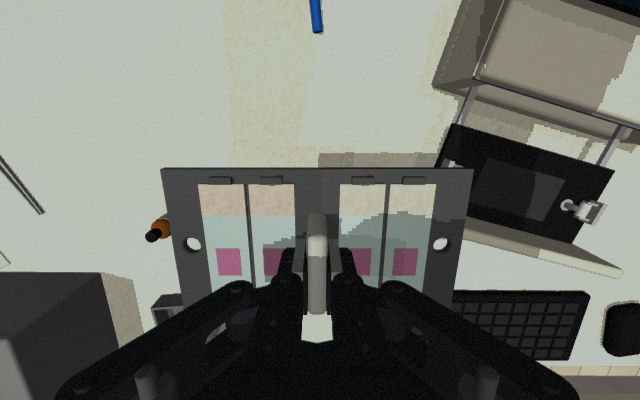

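The tray hangs level in the grip, with its holes at (193,243) and (441,243). The far pin is at (567,204), and the near pin is hidden behind the tray's corner, so I'll shift aside.

```bash
python3 -m jog '{"jaw":[0,0,0,0],"xyz":[[0,-3,-2],[0,-2,-1],[0,0,0],[0,0,0]],"turn":[0,0,0,0]}'
python3 - <<'E'
from h import *
o=r.observe(); im=r.grab_frame("wrist"); np.save("w3.npy",o,allow_pickle=True); cv2.imwrite("pics/w3.png",im); print(o["tcp_pos"],o["ee_rot"],o["force"])
cv2.imwrite("pics/w3c.png",cv2.resize(im[60:260,440:640],None,fx=3,fy=3,interpolation=cv2.INTER_CUBIC))
E
```

```text
time_s: 6.88
tcp_pos: [0.6198, -0.0293, 0.3203]
ee_rot: [-0.0, -0.003, 1.0, 0.0]
force: [-0.0, -0.1, -2.3]
grip_width: 0.0088
grasp_force: 59.0
[ 0.6198 -0.0293  0.3203] [-0.0002 -0.0034  1.      0.0003] [-0.0142 -0.1042 -2.2844]
```

View pics/w3c.png

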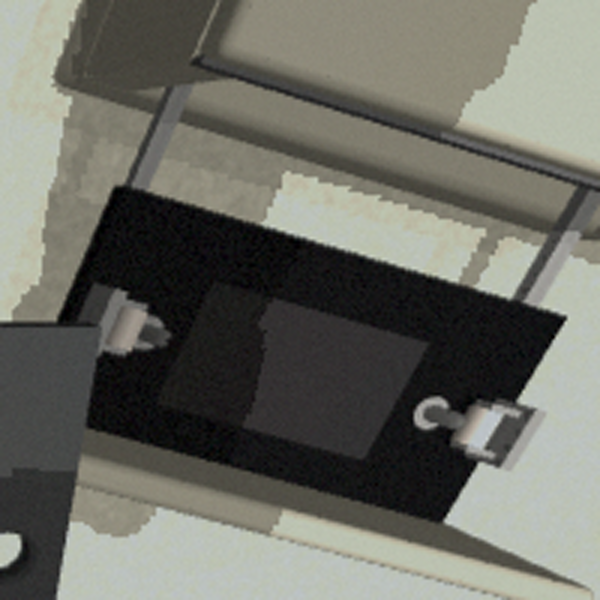

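Crop (×3, offset (440,60)): far pin collar at (433,413), near pin tip at about (168,337), deck inner edge from (120,187) to (565,317), deck-panel corner at (445,522), and face top edge from (200,62) to (600,186).

```bash
python3 - <<'E'
from h import *
o=np.load("w3.npy",allow_pickle=True).item(); c=cam("wrist",o)
f=lambda x,y:(x/3+440-1/3,y/3+60-1/3)
far=cast(c,f(433,413),.061)[0]; near=cast(c,f(168,337),.0775)[0]; d=far-near
print("far",far,"near",near,np.linalg.norm(d[:2]),"mid",(far+near)/2,"ang",np.degrees(np.arctan2(d[1],d[0])))
A,B,C=cast(c,[f(120,187),f(565,317),f(445,522)],.06); e=B-A; print(A,B,C,np.linalg.norm(e),np.degrees(np.arctan2(e[1],e[0])),np.linalg.norm(C-B))
E,F=cast(c,[f(200,62),f(600,186)],.134); e=F-E; print("face",E,F,np.degrees(np.arctan2(e[1],e[0])))
# predictions from a hypothesis
def pred(mid,ang,s=("scene","side")):
    y=np.array([np.cos(np.radians(ang)),np.sin(np.radians(ang)),0])
    return [(proj(cam(n),[np.r_[mid,.078]+t*.074*y for t in(1,-1)])) for n in s]
# scene/side: blobs
sc=cv2.imread("pics/scene0.png")
g=lambda x,y:(x/5.7+300-.4,y/5.4+290-.4)
print("scene rings",cast(cam("scene"),[g(238,222),g(380,543)],.061)); print("scene deck",cast(cam("scene"),[g(325,116),g(560,580),g(122,183)],.06))
print(pred((far+near)[:2]/2,74.9))
E
```

```text
far [0.6575 0.3532 0.061 ] near [0.6183 0.2093 0.0775] 0.1490820873415046 mid [0.6379 0.2812 0.0693] ang 74.76622197420855
[0.5551 0.1864 0.06  ] [0.6113 0.4014 0.06  ] [0.7142 0.3766 0.06  ] 0.22229107966886139 75.34816111870663 0.10585639798603974
face [0.5117 0.1648 0.134 ] [0.5513 0.3151 0.134 ] 75.2156182257142
scene rings [[0.62   0.2086 0.061 ]
 [0.6592 0.3501 0.061 ]]
scene deck [[0.5581 0.1888 0.06  ]
 [0.6125 0.4003 0.06  ]
 [0.6485 0.1651 0.06  ]]
[array([[368.3692, 387.8448],
       [342.3899, 327.5413]]), array([[348.7995, 149.9545],
       [343.6032, 168.457 ]])]
```

```bash
python3 - <<'E'
from h import *
for n in "23":
    o=np.load(f"w{n}.npy",allow_pickle=True).item(); c=cam("wrist",o); T=c[0]; g=cv2.cvtColor(cv2.imread(f"pics/w{n}.png"),6)
    Q=[]
    for u,v in((193,243),(441,243)):
        m=(g[v-14:v+15,u-14:u+15]>120).astype(np.uint8); k,l,s,ce=cv2.connectedComponentsWithStats(m); i=l[14,14]; px=ce[i]+[u-14,v-14]; 
        zt=o["tcp_pos"][2]-.0314+.0025
        P=cast(c,px,zt)[0]; M=R.from_quat(np.roll(o["ee_rot"],-1)).as_matrix(); Q.append(M.T@(P-o["tcp_pos"])); print(n,px,s[i,4],Q[-1])
    Q=np.array(Q); d=Q[1]-Q[0]; print("len",np.linalg.norm(d),"mid tool",Q.mean(0),"ang",np.degrees(np.arctan2(d[0],d[1])))
E
```

```text
2 [193.4839 243.2419] 124 [ 0.001  -0.0728  0.0289]
2 [439.6967 243.3361] 122 [0.001  0.0748 0.0289]
len 0.14761530964262617 mid tool [0.001  0.001  0.0289] ang 0.005611766126936544
3 [193.4683 243.2857] 126 [ 0.001  -0.0728  0.0289]
3 [439.6984 243.2619] 126 [0.001  0.0748 0.0289]
len 0.14762294858407385 mid tool [0.001  0.001  0.0289] ang 0.013718797331187572
```

```bash
python3 -m jog '{"jaw":[0,0,0,0,0,0,0,0,0,0],"xyz":[[0,0,0],[0,0,0],[0.5,3,0],[1,4,0],[1,5,0],[1,5,0],[1,5,0],[1,4,2],[0.4,3,3],[0.2,1.2,3]],"turn":[0.95,0.96,0,0,0,0,0,0,0,0]}'; python3 -m jog '{"jaw":[0,0,0,0,0,0],"xyz":[[0,0,3],[0,0,3],[0,0,2],[0,0,0],[0,0,0],[0,0,0]],"turn":[0,0,0,0,0,0]}'
python3 - <<'E'
from h import *
o=r.observe(); print(o["tcp_pos"],o["ee_rot"],o["force"]); M=R.from_quat(np.roll(o["ee_rot"],-1)).as_matrix(); print("tool y deg",np.degrees(np.arctan2(M[1,1],M[0,1])))
im=r.grab_frame("wrist"); cv2.imwrite("pics/w4.png",im); a=r.grab_frame("side");b=r.grab_frame("scene"); cv2.imwrite("pics/side4.png",a);cv2.imwrite("pics/scene4.png",b)
q=lambda i:cv2.resize(i,(400,300),interpolation=cv2.INTER_CUBIC)
cv2.imwrite("pics/m4.png",np.vstack([np.hstack([q(im[150:350,140:500]),q(a[100:190,300:400])]),np.hstack([q(b[300:400,310:430]),q(a)])]))
E
```

```text
time_s: 8.18
tcp_pos: [0.6376, 0.2816, 0.2387]
ee_rot: [-0.0, 0.127, 0.992, 0.0]
force: [-0.0, -0.2, -3.6]
grip_width: 0.0088
grasp_force: 59.1
time_s: 8.93
tcp_pos: [0.6392, 0.2789, 0.1621]
ee_rot: [0.001, 0.129, 0.992, 0.001]
force: [-0.5, -0.6, -2.3]
grip_width: 0.0089
grasp_force: 59.0
[0.6392 0.2789 0.1621] [0.0011 0.129  0.9916 0.0005] [-0.4829 -0.628  -2.2941]
tool y deg 75.18179040336166
```

View pics/m4.png

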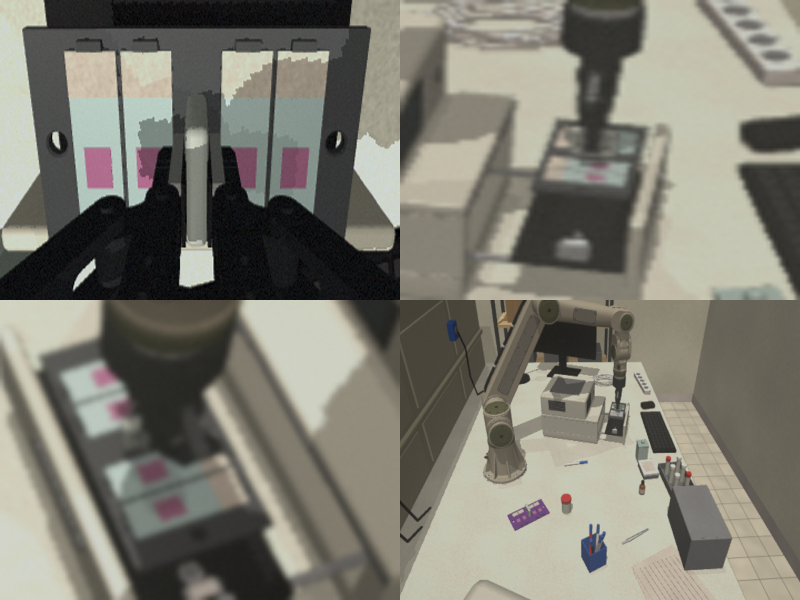

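The composite shows the tray level above the carriage. It is inside the panel and symmetric between the panel ends (wrist view), so I'll lower it.

```bash
python3 -m jog '{"jaw":[0,0,0,0,0,0,0,0],"xyz":[[0,0,1.5],[0,0,1.5],[0,0,1],[0,0,0.4],[0,0,0],[0,0,0],[0,0,0.2],[0,0,0]],"turn":[0,0,0,0,0,0,0,0]}';python3 -m jog '{"jaw":[0,0,0,0],"xyz":[[0,0,0.2],[0,0,0],[0,0,0.2],[0,0,0]],"turn":[0,0,0,0]}'
python3 -m jog '{"jaw":[0,0,0,0],"xyz":[[0,0,0.15],[0,0,0],[0,0,0.15],[0,0,0]],"turn":[0,0,0,0]}'
```

```text
time_s: 10.07
tcp_pos: [0.6385, 0.2786, 0.1147]
ee_rot: [0.0, 0.129, 0.992, 0.0]
force: [-0.2, -0.9, -2.7]
grip_width: 0.0089
grasp_force: 59.1
time_s: 10.58
tcp_pos: [0.6383, 0.2785, 0.1103]
ee_rot: [-0.0, 0.129, 0.992, -0.0]
force: [0.1, 0.2, -2.1]
grip_width: 0.0091
grasp_force: 59.1
time_s: 11.08
tcp_pos: [0.6384, 0.2785, 0.1074]
ee_rot: [-0.0, 0.129, 0.992, -0.0]
force: [0.2, -0.4, -2.6]
grip_width: 0.0092
grasp_force: 59.1
```

```bash
for i in 1; do python3 -m jog '{"jaw":[0,0,0,0],"xyz":[[0,0,0.1],[0,0,0],[0,0,0.1],[0,0,0]],"turn":[0,0,0,0]}'; done; python3 -m jog '{"jaw":[0,0,0,0],"xyz":[[0,0,0.1],[0,0,0],[0,0,0.1],[0,0,0]],"turn":[0,0,0,0]}'; python3 -c "
from h import *
o=r.observe();print(o['torque'],o['ee_rot'])"
```

```text
time_s: 11.58
tcp_pos: [0.6386, 0.2787, 0.1057]
ee_rot: [0.0, 0.129, 0.992, 0.0]
force: [0.8, -0.3, -2.7]
grip_width: 0.0091
grasp_force: 59.2
time_s: 12.08
tcp_pos: [0.6389, 0.2793, 0.1042]
ee_rot: [0.001, 0.129, 0.992, 0.001]
force: [-1.1, 3.9, 2.3]
grip_width: 0.0087
grasp_force: 59.8
[ 0.5464  0.0271 -0.0525] [0.0006 0.1289 0.9917 0.0008]
```

```bash
python3 -m jog '{"jaw":[0,0,0],"xyz":[[0,0.1,0],[0,0,0],[0,0,0]],"turn":[0,0,0]}';python3 -m jog '{"jaw":[0,0,0],"xyz":[[0,0,0.1],[0,0,0],[0,0,0]],"turn":[0,0,0]}'; python3 -c "
from h import *
o=r.observe();print(o['torque'],o['ee_rot'],o['force'])"
```

```text
time_s: 12.45
tcp_pos: [0.639, 0.2797, 0.1037]
ee_rot: [0.0, 0.129, 0.992, 0.0]
force: [0.1, 4.1, 2.4]
grip_width: 0.0089
grasp_force: 59.8
time_s: 12.82
tcp_pos: [0.639, 0.2797, 0.1033]
ee_rot: [0.0, 0.129, 0.992, 0.0]
force: [0.2, 3.8, 4.4]
grip_width: 0.009
grasp_force: 60.3
[ 0.4079  0.1745 -0.0057] [0.0005 0.129  0.9916 0.0003] [0.1574 3.7858 4.3919]
```

```bash
python3 -m jog '{"jaw":[0,0,0],"xyz":[[0,0.1,0],[0,0,0],[0,0,0]],"turn":[0,0,0]}';python3 -m jog '{"jaw":[0,0,0],"xyz":[[0,0.1,0],[0,0,0],[0,0,0]],"turn":[0,0,0]}'; python3 -c "
from h import *
o=r.observe();print(o['torque'],o['ee_rot'],o['force'])"
```

```text
time_s: 13.2
tcp_pos: [0.639, 0.2799, 0.1033]
ee_rot: [0.0, 0.129, 0.992, -0.0]
force: [-0.4, 1.7, 5.5]
grip_width: 0.0092
grasp_force: 60.4
time_s: 13.58
tcp_pos: [0.6391, 0.2801, 0.1032]
ee_rot: [0.0, 0.13, 0.992, -0.001]
force: [-1.5, -0.9, 6.2]
grip_width: 0.0091
grasp_force: 60.4
[-0.3093  0.4186  0.0273] [ 0.0001  0.1295  0.9916 -0.001 ] [-1.4669 -0.9287  6.223 ]
```

```bash
python3 -m jog '{"jaw":[0,0,0],"xyz":[[0,0,0.1],[0,0,0.1],[0,0,0]],"turn":[0,0,0]}';python3 -m jog '{"jaw":[0,0,0],"xyz":[[0,0,0.1],[0,0,0.1],[0,0,0]],"turn":[0,0,0]}'; python3 -c "
from h import *
o=r.observe();print(o['torque'],o['ee_rot'],o['force'])"
```

```text
time_s: 13.95
tcp_pos: [0.6391, 0.2803, 0.1008]
ee_rot: [0.0, 0.129, 0.992, -0.001]
force: [0.4, -0.5, 3.8]
grip_width: 0.0087
grasp_force: 60.1
time_s: 14.32
tcp_pos: [0.6391, 0.2807, 0.0975]
ee_rot: [-0.0, 0.129, 0.992, -0.001]
force: [0.7, -3.3, -3.0]
grip_width: 0.0092
grasp_force: 59.2
[-0.5733 -0.3679 -0.0374] [-0.0004  0.1294  0.9916 -0.0008] [ 0.7259 -3.3127 -2.9707]
```

```bash
python3 -m jog '{"jaw":[0,0,0,0],"xyz":[[0,-0.1,0.1],[0,0,0.1],[0,0,0.1],[0,0,0]],"turn":[0,0,0,0]}';python3 -m jog '{"jaw":[0,0,0,0],"xyz":[[0,0,0.1],[0,0,0.1],[0,0,0.1],[0,0,0]],"turn":[0,0,0,0]}'; python3 -c "
from h import *
o=r.observe();print(o['torque'],o['ee_rot'],o['force'])"
```

```text
time_s: 14.82
tcp_pos: [0.639, 0.2804, 0.0947]
ee_rot: [-0.0, 0.129, 0.992, -0.0]
force: [3.6, -0.9, -5.6]
grip_width: 0.0091
grasp_force: 58.7
time_s: 15.32
tcp_pos: [0.6389, 0.2804, 0.0922]
ee_rot: [-0.0, 0.129, 0.992, -0.0]
force: [4.3, -1.3, -8.8]
grip_width: 0.009
grasp_force: 58.5
[-0.3414 -0.8694 -0.0447] [-0.0002  0.1291  0.9916 -0.0001] [ 4.2867 -1.2635 -8.7957]
```

```bash
python3 -m jog '{"jaw":[0,0,0,0],"xyz":[[-0.1,0,0.1],[0,0,0.1],[0,0,0],[0,0,0]],"turn":[0,0,0,0]}';python3 -m jog '{"jaw":[0,0,0,0],"xyz":[[0,0,0.1],[0,0,0.1],[0,0,0],[0,0,0]],"turn":[0,0,0,0]}'; python3 -c "
from h import *
o=r.observe();print(o['torque'],o['ee_rot'],o['force'])"
```

```text
time_s: 15.82
tcp_pos: [0.6393, 0.2805, 0.0914]
ee_rot: [-0.0, 0.129, 0.992, 0.0]
force: [-5.1, -0.8, 4.4]
grip_width: 0.0093
grasp_force: 60.2
time_s: 16.32
tcp_pos: [0.64, 0.2803, 0.0914]
ee_rot: [0.001, 0.129, 0.992, 0.0]
force: [-6.8, -4.5, 12.5]
grip_width: 0.0088
grasp_force: 61.6
[-0.667   1.2495  0.0309] [0.0009 0.129  0.9916 0.0004] [-6.7646 -4.4972 12.4635]
```

```bash
python3 -m jog '{"jaw":[0,0,0,1.5,3,4,4,4],"xyz":[[0.1,0,-0.2],[0,0,0],[0,0,0],[0,0,0],[0,0,0],[0,0,0],[0,0,0],[0,0,0]],"turn":[0,0,0,0,0,0,0,0]}'; python3 -m jog '{"jaw":[4,4,4,4,4,4,4],"xyz":[[0,0,-1],[0,0,-2],[0,0,-3],[0,0,-4],[0,0,-4],[0,0,0],[0,0,0]],"turn":[0,0,0,0,0,0,0]}'
python3 - <<'E'
from h import *
o=r.observe(); np.save("w5.npy",o,allow_pickle=True);print(o["tcp_pos"],o["ee_rot"])
im=r.grab_frame("wrist"); a=r.grab_frame("side");b=r.grab_frame("scene"); cv2.imwrite("pics/w5.png",im); cv2.imwrite("pics/side5.png",a); cv2.imwrite("pics/scene5.png",b)
q=lambda i:cv2.resize(i,(400,300),interpolation=cv2.INTER_CUBIC)
cv2.imwrite("pics/m5.png",np.vstack([cv2.resize(im,(640,400))[:, :],np.hstack([q(a[100:190,300:400]),q(b[300:400,310:430])])[:200,:640]]))
E
```

```text
time_s: 17.32
tcp_pos: [0.639, 0.2806, 0.0905]
ee_rot: [-0.0, 0.129, 0.992, 0.0]
force: [-1.2, -0.3, 1.1]
grip_width: 0.0399
grasp_force: 0.0
time_s: 18.2
tcp_pos: [0.639, 0.2805, 0.2308]
ee_rot: [0.0, 0.129, 0.992, 0.0]
force: [-0.8, -0.5, -0.6]
grip_width: 0.0401
grasp_force: 0.0
[0.639  0.2805 0.2308] [0.0002 0.1291 0.9916 0.0001]
```

View pics/m5.png

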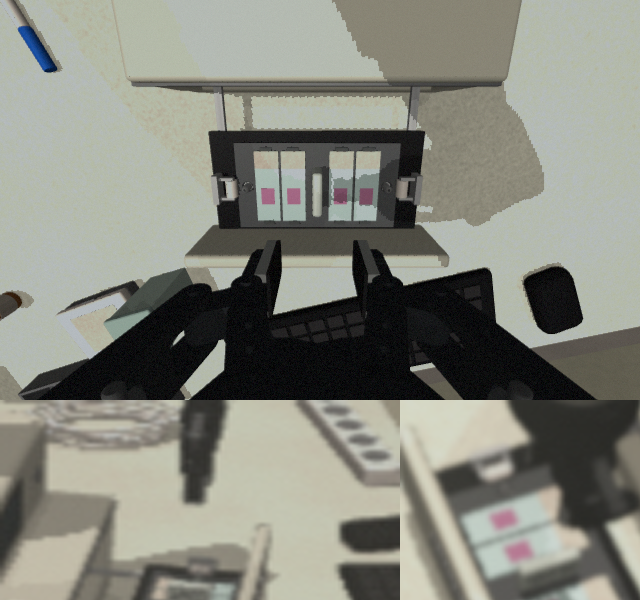

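The tray lies between both rollers on both pins, flat on the deck, and has been released. Next I'll go outside the panel, turn 90° so the camera keeps clear of the scanner, close the fingers and push.

```bash
python3 -m jog '{"jaw":[0,0,0,0,0,0,0,0,0,0],"xyz":[[-4,-1,0],[-4,-1,0],[-1.3,-0.5,0],[0,0,0],[0,0,0],[0,0,0],[0,0,0],[0,0,0],[0,0,0],[0,0,0]],"turn":[0,0,0,1.25,1.25,1.25,1.25,1.25,1.25,1.25]}'; python3 -m jog '{"jaw":[0,0,0,0,0],"xyz":[[0,0,0],[0,0,0],[0,0,0],[0,0,0],[0,0,0]],"turn":[1.25,1.25,0,0,0]}'
python3 - <<'E'
from h import *
o=r.observe(); M=R.from_quat(np.roll(o["ee_rot"],-1)).as_matrix(); p=o["tcp_pos"]; print(p,o["q"],"tool y",np.degrees(np.arctan2(M[1,1],M[0,1])),"u,v",p[:2]@[.257,.966],p[:2]@[.966,-.257])
w=np.load("w5.npy",allow_pickle=True).item(); c=cam("wrist",w)
P=cast(c,[(187,266),(447,266)],.122); print("panel outer top",P,P[:,:2]@[.966,-.257],P[:,:2]@[.257,.966]); print("jar",cast(c,(155,300),.107))
E
```

```text
time_s: 19.6
tcp_pos: [0.722, 0.2324, 0.2289]
ee_rot: [-0.001, 0.677, 0.736, -0.001]
force: [0.5, -0.6, 0.7]
grip_width: 0.0003
grasp_force: 0.0
time_s: 20.23
tcp_pos: [0.7224, 0.2325, 0.2302]
ee_rot: [-0.0, 0.792, 0.611, -0.0]
force: [0.1, -0.7, 0.4]
grip_width: -0.0003
grasp_force: 0.0
[0.7224 0.2325 0.2302] [0.2057 0.7219 0.6586 1.508  0.0001 2.0338] tool y -14.742651000202768 u,v 0.41024940464122484 0.6380693416399837
panel outer top [[0.6667 0.1473 0.122 ]
 [0.7293 0.3831 0.122 ]] [0.6062 0.606 ] [0.3136 0.5575]
jar [[0.7021 0.0896 0.107 ]]
```

```bash
python3 -m jog '{"jaw":[0,0,0,0,0,0],"xyz":[[0,0,3],[0,0,4],[0,0,3],[0,0,2],[0,0,0],[0,0,0]],"turn":[0,0,0,0,0,0]}'
```

```text
time_s: 20.98
tcp_pos: [0.723, 0.2326, 0.1117]
ee_rot: [0.0, 0.792, 0.61, 0.001]
force: [-0.2, -0.3, 0.5]
grip_width: 0.0001
grasp_force: 0.0
```

```bash
python3 -m jog '{"jaw":[0,0,0,0,0,0,0,0],"xyz":[[0,-0.5,0],[0,-0.5,0],[0,-0.5,0],[0,-0.5,0],[0,-0.5,0],[0,-0.5,0],[0,-0.5,0],[0,-0.5,0]],"turn":[0,0,0,0,0,0,0,0]}'
```

```text
time_s: 21.98
tcp_pos: [0.6858, 0.2424, 0.1113]
ee_rot: [0.002, 0.793, 0.61, 0.002]
force: [5.9, -1.3, -1.0]
grip_width: -0.0003
grasp_force: 3.1
```

```bash
python3 -m jog '{"jaw":[0,0,0,0,0,0,0,0,0,0],"xyz":[[0,-0.6,0],[0,-0.9,0],[0,-1,0],[0,-1,0],[0,-1,0],[0,-1,0],[0,-1,0],[0,-1,0],[0,-0.9,0],[0,-0.8,0]],"turn":[0,0,0,0,0,0,0,0,0,0]}'; python3 -m jog '{"jaw":[0,0,0,0,0,0],"xyz":[[0,-0.4,0],[0,-0.4,0],[0,-0.3,0],[0,-0.3,0],[0,-0.2,0],[0,0,0]],"turn":[0,0,0,0,0,0]}'
```

```text
time_s: 23.22
tcp_pos: [0.5968, 0.266, 0.1114]
ee_rot: [0.002, 0.793, 0.61, 0.002]
force: [6.2, -1.4, -2.0]
grip_width: 0.0003
grasp_force: 3.2
time_s: 23.98
tcp_pos: [0.581, 0.2701, 0.1113]
ee_rot: [0.001, 0.793, 0.61, 0.002]
force: [5.7, -1.7, -1.1]
grip_width: 0.0001
grasp_force: 2.5
```

```bash
python3 -m jog '{"jaw":[0,0,0,0,0,0],"xyz":[[0,-0.3,0],[0,-0.3,0],[0,-0.2,0],[0,-0.2,0],[0,0,0],[0,0,0]],"turn":[0,0,0,0,0,0]}'; python3 -m jog '{"jaw":[0,0,0,0,0],"xyz":[[0,-0.2,0],[0,-0.2,0],[0,-0.2,0],[0,0,0],[0,0,0]],"turn":[0,0,0,0,0]}'
```

```text
time_s: 24.72
tcp_pos: [0.5714, 0.2726, 0.1114]
ee_rot: [0.001, 0.793, 0.61, 0.002]
force: [4.6, -1.9, -0.3]
grip_width: -0.0002
grasp_force: 2.5
time_s: 25.35
tcp_pos: [0.5659, 0.2742, 0.1114]
ee_rot: [0.001, 0.793, 0.61, 0.002]
force: [5.4, -1.9, -2.3]
grip_width: 0.0001
grasp_force: 2.8
```

Not stopped yet (v≈0.476), so I'll keep pushing gently until the stop is felt.

```bash
python3 -m jog '{"jaw":[0,0,0,0,0],"xyz":[[0,-0.2,0],[0,-0.2,0],[0,-0.2,0],[0,0,0],[0,0,0]],"turn":[0,0,0,0,0]}'; python3 -m jog '{"jaw":[0,0,0,0,0],"xyz":[[0,-0.2,0],[0,-0.2,0],[0,0,0],[0,0,0],[0,0,0]],"turn":[0,0,0,0,0]}'
```

```text
time_s: 25.98
tcp_pos: [0.5656, 0.2742, 0.1116]
ee_rot: [0.005, 0.793, 0.609, 0.005]
force: [20.6, -6.0, -10.3]
grip_width: 0.0001
grasp_force: 10.5
time_s: 26.6
tcp_pos: [0.5655, 0.2742, 0.1117]
ee_rot: [0.008, 0.794, 0.608, 0.007]
force: [30.5, -9.4, -15.7]
grip_width: 0.0001
grasp_force: 15.5
```

Stop felt: the position held while the force rose to 30 N. I'll back off and lift clear.

```bash
python3 -m jog '{"jaw":[0,0,0,0,0,0,0,0,0,0],"xyz":[[0,1,0],[0,1,0],[0,1,0],[0,2,0],[0,2,-1],[0,1,-4],[0,0,-5],[0,0,-4],[0,0,0],[0,0,0]],"turn":[0,0,0,0,0,0,0,0,0,0]}'
python3 - <<'E'
from h import *
a=r.grab_frame("side");b=r.grab_frame("scene");im=r.grab_frame("wrist")
q=lambda i,s=(400,300):cv2.resize(i,s,interpolation=cv2.INTER_CUBIC)
cv2.imwrite("pics/m6.png",np.vstack([np.hstack([q(a[90:200,220:380]),q(b[270:400,300:460])]),np.hstack([q(im),q(b)])]))
E
```

```text
time_s: 27.85
tcp_pos: [0.6312, 0.2568, 0.2499]
ee_rot: [-0.0, 0.792, 0.61, -0.0]
force: [-0.2, 0.4, -0.7]
grip_width: -0.0002
grasp_force: 0.0
```

View pics/m6.png

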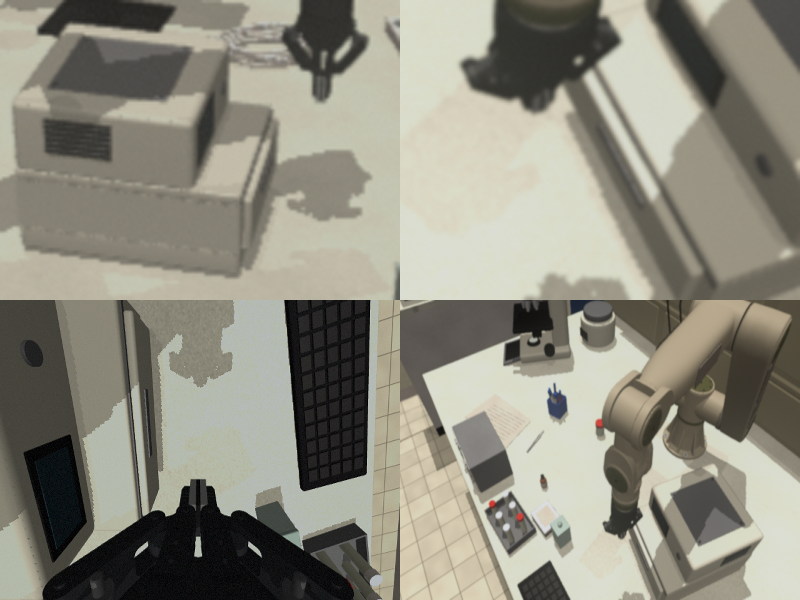

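The carriage is shut with its panel flush against the face, the robot is clear, and the bystanders are where they were.

```bash
python3 -c "
from plant import r
print(r.close_job())"
```

```text
the job is handed in; nothing more can be done
None
```

I hung the tray on both pins, pressed it past the rollers until it lay flat on the deck, then let go and pushed the carriage shut to its stop. The job is handed in, but the hand-in returned no verdict.

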